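Draw out the gauge drawer from under the granite riser with the hooked rod

ROBOT

A 6-joint arm with a two-finger parallel gripper is mounted at the origin on the work surface. World frame = base frame: x ahead of the robot, y to its left, z up, the work surface at z = 0. Lengths are in m, angles in rad, forces in N, time in s.
With the tool pointing down it reaches from about 0.375 to 0.975 m from the base axis. Payload 3.8 kg.
Tool frame: the origin (TCP) lies on the centre line of the jaws, within the pads' length; the fingertips stand 14 mm ahead of it and the grasp point (between the pads) lies 5 mm behind it (bot.finger_overhang is the distance from the TCP to the fingertips, in m); y points along the fingers, x is the direction in which the jaws open and shut, and the axes are right-handed (so a half turn about y gives the same grasp; the last joint's range is limited). The gripper opens to 85 mm and grips with 20 to 120 N. Pads are 22 mm wide; open, the fingers measure 114 mm over their backs; the gripper's body (76 mm by 85 mm) begins 54 mm behind the grasp point. The pads swing forward as they close: fully open they stand 13 mm farther back than shut.
Start: joints at [-1.311, 0.264, 1.604, -0, 1.274, -0.037], TCP at [0.197, -0.645, 0.245] pointing down, gripper open.
Joint ranges: [-2.63, 2.63], [-0.94, 2.18], [0.31, 2.57], [-1.31, 4.45], [0, 2.66], [-2.55, 2.55]. Speed limits (rad/s): [2.57, 2.57, 3.14, 3.14, 3.14, 3.14].

INTERFACE

Orientations are given as a rotation vector (axis times angle).
In Python, from workcell import readout, read_camera, bot, spotter gives the robot as it stands.
- The arm moves only by the tool jog_arm, never from a script. Its argument "increments" is a list of rows, each a list of 7 numbers: the shift along the tool's x, y, z in m, then the turn, a rotation vector about the tool's x, y, z in rad, then the opening, from 0 (shut) to 1 (fully open). A call has 1 to 10 rows; each row shifts and turns the pose as measured when the row begins, along the tool's axes as they then stand; what a row does not reach is not made up. A row lasts 1/8 s, in which the tool goes at most 62.5 mm and 10.7 degrees, less where a joint would pass 70% of its speed; a pose out of reach is approached as far as the arm can. A call with a gripper value outside its range is refused whole. The fingers move at their own pace and stop on an object; "force" is the grip in N (left out, the last holds). Time passes only in rows, so rows that do not move let the fingers close. It gives the time, the measured TCP pose, the force and the opening at its end, in the units of the state.
- readout.read_state(): the state, without advancing time (a new reading comes with each control period).
- read_camera(name): name is "scene" or "top" or "wrist"; returns a dict with "img" (420x560x3 uint8, blue, green, red), "range_z" (420x560 float32, m along the optical axis (not along the pixel's ray), 0 where there is no reading), "fx", "fy", "cx", "cy" (pixels), "world_from_camera" (4x4, takes a point from camera to world coordinates). Camera axes: x right, y down, z forward; pixel columns grow to the right and rows downward; lengths in m; the calibration is good to about 2 mm. The wrist camera is an equidistant fisheye: a pixel r from the principal point sees the ray r / f radians off the axis. A picture is of the moment at which its call begins.
- bot.finish_job(): hands the job in, once; it reports no verdict.
Trained networks look in a picture, given as the dict that the camera call returned (one of the last four; its "shot" number tells which), for a name from the list of things; names that differ only in an ending like _2 or _b are one class to them, and where a whole thing is asked for, a point or a joint stands for the part that bears it (a point fixed in the world has none). Each returns a list of dicts, best first, with "p" (0 to 1); they miss things now and then, are a little off and sometimes report something else, mostly with a low value. They report only what shows in the picture. A call takes as long as a camera call. They do not tell look-alikes from the thing itself.
- spotter.masks_of(picture, thing): "mask" (420x560 bool, what is visible of it) and "location" ([column, row] in pixels, amid what is visible of it).
- spotter.spot_point(picture, thing): "location" ([column, row] in pixels: a listed point, or the origin of a listed thing).
The state is a dict: "time": time; "q": joint angles; "joint_vel": joint speeds; "joint_torque": joint torques, N m; "tool_pos": TCP position; "tcp_rot": TCP orientation; "wrist_force": force on the tool from outside, world axes, zero at the start; "torque": the same for the moment, N m; "width": opening from 0.0 (shut) to 1.0 (fully open).
Only numpy, scipy, OpenCV 4.12 (cv2) and the standard library are available. Lean on these libraries where they do the work, as an engineer would, in place of code of your own. Each camera call takes 0.05 s, during which the arm holds its last target. There are 200 camera calls.

TASK

The gauge drawer under the low granite table is out of reach: take the hooked rod from its mat, reach under the slab, feel for the eye of the drawer's drawbar and, by the hook alone, draw the drawer slowly all the way out to its stop. Work gently: the hook must never press, pull or knock on the drawer, its drawbar or the granite table with more than about 25 N, and the hand must not touch the drawer. Then stand the hooked rod back upright on its mat, leave the drawer out, and leave everything else where it stands.

Things in the scene. Friction and masses are not known exactly. Their poses are not given: they have to be found in the camera images.
- hook: hooked rod, loose, about 0.2 kg, standing on the mat. Black square upright handle 30 x 30 x 80 mm (steel band near the top), origin at the centre of its underside, z up. A steel rod 8 mm thick leaves the handle along +x, its axis 32 mm above the underside, and 150 mm out turns straight down into a round-ended prong 8 mm thick. It stands on handle and prong
- hook_tip (a point): lowest point of the hooked rod's prong: 150 mm along the rod's +x from the handle's axis, level with the handle's underside. The prong is 28 mm long below the rod's underside
- mat: light grey rubber parking mat for the hooked rod, 220 (x) x 100 (y) x 3 mm, fixed on the table to the robot's left or right; origin at the centre of its underside. The handle starts about 70 mm from its centre towards its -x end, the rod along its +x
- riser: low dark granite table, fixed: slab 270 (x) x 320 (y) mm, underside 105 and top 135 mm above the work surface, on side plates 22 mm thick whose inner faces are 268 mm apart and begin 25 mm behind the slab's front edge. Origin on the work surface right below the middle of that front edge; +x points inwards under the slab, away from the robot. The front is open
- drawer_front (a point): middle of the drawer's front face, 45 mm above the work surface; x points inwards. The drawer is a closed aluminium box 236 mm wide, from 23 to 97 mm above the work surface, whose front face lies 82 mm behind the slab's front edge when fully in
- drawbar_slot (a point): where the steel drawbar leaves the drawer's face, in its middle, 39 mm above the work surface. It sticks out towards the robot: flat shank 22 mm wide, 12 mm thick, top at 45 mm, ending in a flush flat eye 40 mm wide: hole straight down, 16 mm long (along x) x 24 mm wide, then an 8 mm front bar. It telescopes: the hole's centre is 25 to 55 mm in front of the face, not measured, hidden by the slab
- drawer (a joint): how far the drawer is out, m: 0 fully in, 0.09 at its rigid outer stop (face 8 mm in front of the slab's edge); starts 0 to 0.01 out. It slides stiffly (about 4.5 N) and stays where left. Its drawbar slides in it just as stiffly, so on pulling either may come first, each to its own stop
- pendant: white machine control box 170 x 150 x 30 mm with joystick and red stop button, fixed on the table on the side opposite to the mat; bystander. Origin: centre of its underside
- sphere_stand: reference sphere: white ball on a black round stand, base 90 mm across, 150 mm high, standing on the riser's slab; bystander. Origin: centre of its underside
- stylus_box: grey open divided box 100 x 140 x 35 mm on the riser's slab; bystander. Origin: centre of its underside
- gauge_block: upright plain steel block 30 x 30 x 70 mm in front of the riser, about 115 mm to the +y side of its middle line; bystander. Origin: centre of its underside
- ring_gauge: thick flat steel ring 52 mm across, 20 mm high, in front of the riser, about 120 mm to the -y side of its middle line; bystander. Origin: centre of its underside
- v_block: dark steel V-block 70 x 60 x 45 mm beside the riser (-y side); bystander. Origin: centre of its underside
- cleaner: white bottle 52 mm across, 130 mm high, beside the riser (+y side); bystander. Origin: centre of its underside
There are look-alikes about, which are no part of the job. Leave any red or yellow look-alike of the hook alone.

How it is judged:
On the way, in this order (a step that is already met when the one before it is completed fails the run):
1. the hooked rod has been lifted off its mat (z of hook in the frame of mat above 0.02 m), for 0.2 s.
2. the drawer is past halfway out with the hook pulling on its drawbar (value of joint drawer above 0.05 m and contact force between hook and drawer above 1 N), for 0.1 s.
3. the drawer is out at its stop (value of joint drawer above 0.085 m), for 0.2 s.
At the end, for the whole second after the job is handed in: The drawer is out at its stop (joint above 0.085 m) and at rest; the hooked rod stands at rest on its mat, upright within 0.1 rad, with its handle's centre and its prong both within the mat's outline and its underside within 8 mm of the mat's underside (value of joint drawer above 0.085 m and x of hook in the frame of mat between -0.11 and 0.11 m and y of hook in the frame of mat between -0.05 and 0.05 m and z of each of hook, hook_tip in the frame of mat below 0.008 m and x of hook_tip in the frame of mat between -0.11 and 0.11 m and y of hook_tip in the frame of mat between -0.05 and 0.05 m and angle between hook's own z axis and vertical below 0.1 rad and linear speed of hook below 0.02 m/s and velocity of joint drawer below 0.01 m/s); the robot touches nothing.
It fails at once if the hook pressed, pulled or knocked on the drawer, its drawbar or the granite table with more than 25 N (contact force between hook and riser above 25 N).
It fails at once if the robot itself touched the drawer or its drawbar (contact force between any of the fingers, the arm and drawer above 1 N).
It fails at once if the drawer was jerked (faster than 0.25 m/s) (velocity of joint drawer above 0.25 m/s).
It fails at once if a bystander was moved by more than 15 mm (distance of any of sphere_stand, stylus_box, gauge_block, ring_gauge, v_block, cleaner from where it was at the start of the episode above 0.015 m).
It also fails if it takes over 72 s, if anything falls off the work surface, if the arm or the gripper's body presses on something with over 40 N, if the wrist force passes 120 N, or if a joint passes its speed limit or range.

## Working session

There is one attempt and no reset: what is moved stays moved. The work goes in short steps, Python scripts to look and compute and a tool call to move; the robot and the scene stay as the last step left them, time stands still between calls to the robot, and variables do not carry over. Pictures are saved under pics/ and viewed, about 8 in all and at most 12, crops included, and the job is handed in when it is done.

Besides the shell and the picture viewer there is one more tool, called after ">>>" as name(argument=value, ...), one argument or row to a line, values as JSON. jog_arm: Moves the arm, as the interface text tells. Its arguments: {"type":"object","properties":{"increments":{"type":"array"},"force":{"type":"number"}},"required":["increments"]}

```bash
mkdir -p pics; cat > h.py <<'E'
import numpy as np, cv2
from workcell import readout, read_camera, bot, spotter
from scipy.spatial.transform import Rotation as R
def px(p,c,r,z=None):
    T=np.array(p["world_from_camera"])
    d=np.array([(c-p["cx"])/p["fx"],(r-p["cy"])/p["fy"],1.])
    if z is None: k=p["range_z"][int(round(r)),int(round(c))]
    else: k=(z-T[2,3])/(T[:3,:3]@d)[2]
    return T[:3,:3]@(d*k)+T[:3,3]
def cloud(p):
    T=np.array(p["world_from_camera"]);h,w=p["range_z"].shape
    u,v=np.meshgrid(np.arange(w),np.arange(h));k=p["range_z"]
    P=np.stack([(u-p["cx"])/p["fx"]*k,(v-p["cy"])/p["fy"]*k,k],-1)
    return P@T[:3,:3].T+T[:3,3]
E
python3 - <<'E'
from h import *
s=readout.read_state();print(s)
P={n:read_camera(n) for n in("scene","top")}
for n,p in P.items():
    cv2.imwrite(f"pics/{n}0.png",p["img"]); print(n,np.round(p["world_from_camera"],3).tolist(),p["fx"],p["cx"],p["cy"])
    C=cloud(p)
    for t in("hook","mat","riser","pendant","gauge_block","ring_gauge","drawer_front"):
        for d in spotter.masks_of(p,t)[:3]:
            m=d["mask"]&(p["range_z"]>0)
            print(n,t,round(d["p"],2),np.round(d["location"]),np.round(np.median(C[m],0),3),np.round(C[m].min(0),3),np.round(C[m].max(0),3))
    for t in("hook","hook_tip","mat","riser"):
        for d in spotter.spot_point(p,t)[:3]: print(n,"pt",t,round(d["p"],2),np.round(d["location"],1),np.round(px(p,*d["location"],z=0.003 if t!="riser" else 0),3))
E
```

```text
{'time': 0.0, 'q': array([-1.31090093e+00,  2.64803015e-01,  1.60539821e+00,  6.44165608e-07,
        1.27368418e+00, -3.68886602e-02]), 'joint_vel': array([ 2.00794606e-03, -6.44947509e-05,  7.07343270e-04, -8.53183531e-04,
       -3.81706945e-04,  3.69195701e-04]), 'joint_torque': array([-2.06426936e-03, -5.15112662e+01, -3.67315507e+01,  1.76541994e-04,
        1.31228281e-02,  1.74099728e-05]), 'tool_pos': array([ 0.19722527, -0.64480491,  0.24391531]), 'tcp_rot': array([-1.33363309,  0.98912249, -0.9861483 ]), 'wrist_force': array([-0.90962267,  0.32847493,  0.72160047]), 'torque': array([ 0.00777799,  0.00111205, -0.00668146]), 'width': 0.9978027799743268}
scene [[0.997, 0.037, -0.072, 0.61], [0.078, -0.684, 0.725, -0.861], [-0.022, -0.729, -0.685, 0.887], [0.0, 0.0, 0.0, 1.0]] 484.25519073928234 272.4628884233628 211.3434375846786
scene hook 0.96 [170. 247.] [ 0.287 -0.11   0.037] [ 0.233 -0.122 -0.003] [ 0.429 -0.009  0.084]
scene hook 0.89 [202. 400.] [ 0.436 -0.468  0.047] [ 0.368 -0.507 -0.003] [ 0.457 -0.415  0.084]
scene hook 0.7 [112. 344.] [ 0.235 -0.383  0.039] [ 0.16
[... 2054 characters left out ...]
 0.128 0.066] [ 0.61   0.112 -0.001] [0.659 0.159 0.073]
top gauge_block 0.22 [372. 239.] [ 0.466 -0.294  0.002] [ 0.35  -0.357 -0.006] [ 0.573 -0.243  0.087]
top ring_gauge 0.62 [302. 170.] [ 0.647 -0.107  0.018] [ 0.62  -0.131 -0.003] [ 0.67  -0.083  0.023]
top pt hook 0.87 [305.1 308.7] [ 0.279 -0.105  0.003]
top pt hook 0.75 [430.4 246.9] [ 0.437 -0.45   0.003]
top pt hook 0.73 [410.8 323.2] [ 0.238 -0.381  0.003]
top pt hook_tip 0.92 [368.3 210. ] [ 0.542 -0.287  0.003]
top pt hook_tip 0.86 [294.3 254.4] [ 0.422 -0.08   0.003]
top pt hook_tip 0.74 [470.  295.3] [ 0.307 -0.544  0.003]
top pt mat 0.96 [373.5 237.4] [ 0.465 -0.297  0.003]
top pt riser 0.77 [258.6 165.4] [0.676 0.016 0.   ]
```

```bash
python3 - <<'E'
import cv2
a=cv2.imread("pics/scene0.png");b=cv2.imread("pics/top0.png")
cv2.imwrite("pics/crop.png",cv2.resize(b[130:340,250:520],None,fx=2.8,fy=2.8))
E
```

```text
(no output)
```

View pics/scene0.png

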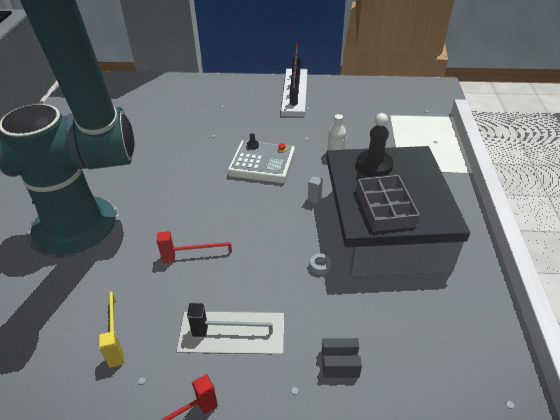

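View pics/crop.png

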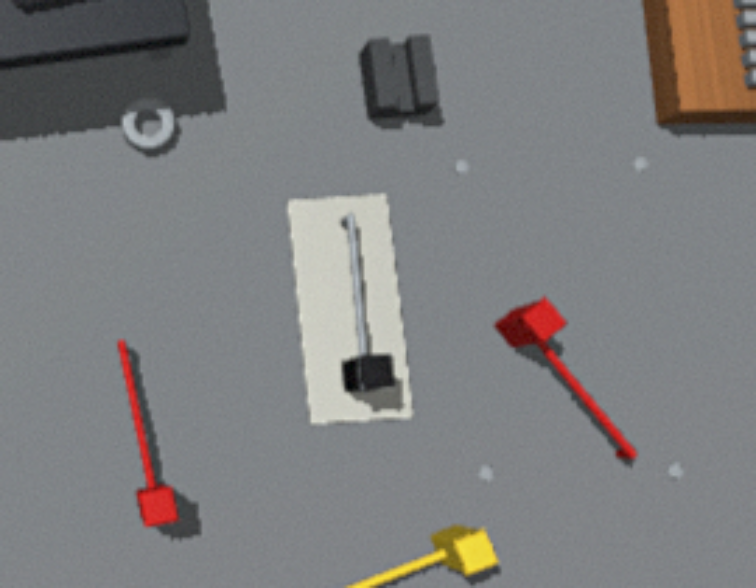

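The real hook is the black one on the mat (handle at scene px 197,320; prong at 270,327). The look-alikes are red at scene (166,247), red at (204,395) and yellow at (112,348), and all three stay untouched. The close crop confirms black handle, steel rod, on the light mat. Next I fit the poses.

```bash
python3 - <<'E'
from h import *
s=readout.read_state()
print(np.round(R.from_rotvec(s["tcp_rot"]).as_matrix(),3))
def rect(Q,n):
    (c,sz,a)=cv2.minAreaRect((Q[:,:2]*1000).astype(np.float32)); b=cv2.boxPoints((c,sz,a))
    print(n,len(Q),np.round(c,1),np.round(sz,1),round(a,2),np.round(b,0).tolist())
for n in("top","scene"):
    p=read_camera(n);C=cloud(p);k=p["range_z"]>0
    er=lambda m:cv2.erode(m.astype(np.uint8),np.ones((2,2)))>0
    rect(C[er(k&(abs(C[...,2]-.135)<.008)&(C[...,0]>.6)&(abs(C[...,1])<.4))],n+" slab")
    g=p["img"].astype(int).mean(-1)
    m=k&(abs(C[...,2])<.012)&(g>150)&(abs(C[...,0]-.46)<.15)&(abs(C[...,1]+.3)<.09)
    rect(C[er(m)],n+" mat")
    B=(abs(C[...,0]-.46)<.13)&(abs(C[...,1]+.3)<.08)&k
    rect(C[B&(C[...,2]>.077)&(C[...,2]<.1)],n+" handle top")
    q=C[B&(abs(C[...,2]-.037)<.01)&(C[...,0]>.42)]
    l=cv2.fitLine(q[:,:2].astype(np.float32),cv2.DIST_HUBER,0,.001,.001).ravel()
    print(n,"rod",len(q),np.round(l,4),"yaw",np.degrees(np.arctan2(l[1],l[0])),q[:,0].max())
E
```

```text
[[ 0.292  0.     0.956]
 [-0.956 -0.     0.292]
 [ 0.    -1.    -0.   ]]
top slab 8803 [796.4 120.6] [269.2 492.3] 7.09 [[632.0, 348.0], [693.0, -140.0], [960.0, -107.0], [900.0, 382.0]]
top mat 2076 [ 459.3 -299.7] [218.9  98.9] 2.89 [[348.0, -256.0], [353.0, -355.0], [571.0, -344.0], [566.0, -245.0]]
top handle top 146 [ 394.7 -303. ] [30.  30.6] 4.32 [[379.0, -289.0], [381.0, -319.0], [411.0, -317.0], [409.0, -287.0]]
top rod 144 [ 0.9996  0.0266  0.4741 -0.3   ] yaw 1.5245619 0.5462389335143885
scene slab 6891 [796.8 117.8] [268.6 491.3] 6.85 [[634.0, 346.0], [693.0, -142.0], [959.0, -110.0], [901.0, 378.0]]
scene mat 2666 [ 460.8 -299.1] [217.1 100.2] 2.86 [[350.0, -255.0], [355.0, -355.0], [572.0, -344.0], [567.0, -244.0]]
scene handle top 212 [ 393.  -302.4] [30.9 32.7] 2.56 [[377.0, -287.0], [378.0, -319.0], [409.0, -318.0], [408.0, -285.0]]
scene rod 249 [ 0.9996  0.0272  0.4777 -0.3011] yaw 1.5608493 0.5465076040804405
```

>>> jog_arm(
  increments=[
    [0,0,0,0,0.131,0,1],
    [0,0,0,0,0.131,0,1],
    [-0.042,0,0.026,0,0,0,1],
    [-0.042,0,0.026,0,0,0,1],
    [-0.042,0,0.026,0,0,0,1],
    [-0.042,0,0.026,0,0,0,1],
    [-0.042,0,0.026,0,0,0,1],
    [-0.042,0,0.026,0,0,0,1],
    [-0.042,0,0.026,0,0,0,1],
    [-0.042,0,0.026,0,0,0,1],
  ],
)

```text
time: 2.55
tool_pos: [0.4013, -0.2982, 0.2457]
tcp_rot: [-1.218, 1.191, -1.2]
wrist_force: [-0.2, -1.4, 0.2]
width: 0.995
```

```bash
cat > go.py <<'E'
# usage: go.py x y z yaw : remaining move in tool axes (after the turn), for target TCP with tool z at yaw (deg), y down
import sys; from h import *
def tgt(yaw):
    c,s=np.cos(np.radians(yaw)),np.sin(np.radians(yaw))
    return R.from_matrix(np.array([[s,0,c],[-c,0,s],[0,-1,0]]))
if __name__=="__main__":
    *g,yaw=map(float,sys.argv[1:5]); s=readout.read_state(); r=R.from_rotvec(s["tcp_rot"])
    print("t",s["time"],"pos",np.round(s["tool_pos"],4),"F",np.round(s["wrist_force"],2),"T",np.round(s["torque"],2),"w",round(s["width"],3),"q6",np.round(s["q"],2))
    print("turn",np.round((r.inv()*tgt(yaw)).as_rotvec(),4),"shift now",np.round(r.inv().apply(np.array(g)-s["tool_pos"]),4),"after turn",np.round(tgt(yaw).inv().apply(np.array(g)-s["tool_pos"]),4))
E
python3 go.py 0.393 -0.3026 0.052 2
```

```text
t 2.55 pos [ 0.4013 -0.2982  0.2457] F [-0.19 -1.39  0.22] T [ 0.02 -0.04 -0.03] w 0.995 q6 [-0.69 -0.07  1.97 -0.    1.24  0.86]
turn [-0.0032 -0.0164  0.0037] shift now [ 0.0035  0.1937 -0.009 ] after turn [ 0.0041  0.1937 -0.0084]
```

>>> jog_arm(
  increments=[
    [0.002,0.045,-0.004,-0.003,-0.016,0.004,1],
    [0.002,0.045,-0.004,0,0,0,1],
    [0,0.045,0,0,0,0,1],
    [0,0.03,0,0,0,0,1],
    [0,0.02,0,0,0,0,1],
    [0,0.008,0,0,0,0,1],
    [0,0,0,0,0,0,1],
  ],
)

```text
time: 3.42
tool_pos: [0.3989, -0.3005, 0.0513]
tcp_rot: [-1.227, 1.169, -1.184]
wrist_force: [0.1, -0.1, 0.3]
width: 1.0
```

```bash
python3 go.py 0.393 -0.3026 0.052 2; python3 -c "
from h import *
p=read_camera('wrist');cv2.imwrite('pics/w1.png',p['img']);T=p['world_from_camera'];print(np.round(T,3),p['fx'],p['cx'],p['cy'])"
```

```text
t 3.425 pos [ 0.3989 -0.3005  0.0513] F [ 0.13 -0.06  0.33] T [ 0.03 -0.   -0.04] w 1.0 q6 [-0.7   0.14  2.15  0.    0.84  0.83]
turn [-0.0075  0.0085  0.0049] shift now [ 0.0018 -0.0008 -0.006 ] after turn [ 0.0019 -0.0007 -0.006 ]
[[ 0.043 -0.952 -0.304  0.479]
 [-0.999 -0.039 -0.018 -0.296]
 [ 0.005  0.304 -0.953  0.18 ]
 [ 0.     0.     0.     1.   ]] 325.19226210127806 283.51521344118845 207.0670629944154
```

View pics/w1.png

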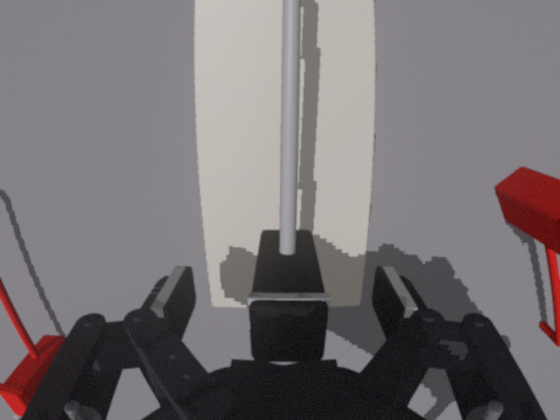

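The wrist view shows the black handle with steel band at (288,300), centred between the pads (columns 180 and 395), with the rod running up the image. I shift back 5 mm and grip.

>>> jog_arm(
  increments=[
    [0.001,0,-0.006,-0.007,0.008,0.005,1],
    [0,0,0,0,0,0,1],
    [0,0,0,0,0,0,0],
    [0,0,0,0,0,0,0],
    [0,0,0,0,0,0,0],
    [0,0,0,0,0,0,0],
    [0,0,0,0,0,0,0],
    [0,0,0,0,0,0,0],
  ],
  force=90,
)

```text
time: 4.47
tool_pos: [0.3951, -0.3042, 0.0553]
tcp_rot: [-1.225, 1.177, -1.19]
wrist_force: [-0.4, -0.1, 1.3]
width: 0.339
```

```bash
python3 go.py 0.393 -0.3026 0.152 2
```

```text
t 4.475 pos [ 0.3951 -0.3042  0.0553] F [-0.42 -0.1   1.29] T [-0.05  0.05 -0.06] w 0.339 q6 [-0.71  0.13  2.15  0.    0.85  0.83]
turn [-0.0057 -0.0003  0.0048] shift now [-0.0012 -0.0967 -0.0015] after turn [-0.0016 -0.0967 -0.002 ]
```

>>> jog_arm(
  increments=[
    [0,-0.01,0,0,0,0,0],
    [0,-0.03,0,0,0,0,0],
    [0,-0.04,0,0,0,0,0],
    [0,-0.04,0,0,0,0,0],
    [0,-0.03,0,0,0,0,0],
    [0,0,0,0,0,0,0],
  ],
)

```text
time: 5.22
tool_pos: [0.3919, -0.3014, 0.2086]
tcp_rot: [-1.225, 1.183, -1.184]
wrist_force: [0.8, 0.7, -2.4]
width: 0.344
```

```bash
cat > hook.py <<'E'
from h import *
s=readout.read_state(); r=R.from_rotvec(s["tcp_rot"])
print("t",s["time"],"tcp",np.round(s["tool_pos"],4),"F",np.round(s["wrist_force"],1),"yaw",np.round(np.degrees(np.arctan2(*r.as_matrix()[[1,0],2])),2))
for n in("top","scene"):
    p=read_camera(n);C=cloud(p)
    L=r.inv().apply((C-s["tool_pos"]).reshape(-1,3)).reshape(C.shape)
    m=(p["range_z"]>0)&(abs(L[...,0])<.02)&(L[...,2]>.03)&(L[...,2]<.165)&(L[...,1]>-.01)&(L[...,1]<.06)
    q=L[m]; rod=q[(q[:,1]<.032)]
    if len(rod)<20: print(n,"few",len(rod)); continue
    a=np.polyfit(rod[:,2],rod[:,0],1);b=np.polyfit(rod[:,2],rod[:,1],1)
    print(n,len(rod),"lateral slope,off",np.round(a,4),"at tip",round(np.polyval(a,.15),4),"down slope,off (top surface)",np.round(b,4),"zmax",round(np.percentile(rod[:,2],99),4),"lowest",np.round(np.percentile(q[q[:,2]>.13][:,1],97),4))
    for d in spotter.spot_point(p,"hook_tip")[:2]: print("  tip px",np.round(d["location"]),round(d["p"],2))
E
python3 hook.py
```

```text
t 5.225 tcp [ 0.3919 -0.3014  0.2086] F [ 0.8  0.7 -2.4] yaw 2.01
top 194 lateral slope,off [-0.0056  0.0001] at tip -0.0008 down slope,off (top surface) [0.0146 0.0182] zmax 0.1514 lowest 0.0451
  tip px [294. 252.] 0.9
  tip px [384. 199.] 0.64
scene 282 lateral slope,off [-0.0041 -0.0003] at tip -0.0009 down slope,off (top surface) [0.0242 0.02  ] zmax 0.1486 lowest 0.0527
  tip px [269. 288.] 0.9
  tip px [230. 253.] 0.79
```

>>> jog_arm(
  increments=[
    [0,0,0,0,-0.087,0,0],
    [-0.03,0,0.015,0,0,0,0],
    [-0.045,0,0.022,0,0,0,0],
    [-0.045,0,0.022,0,0,0,0],
    [-0.045,0,0.022,0,0,0,0],
    [-0.045,0,0.022,0,0,0,0],
    [-0.045,0,0.022,0,0,0,0],
    [-0.025,0,0.012,0,0,0,0],
    [0,0,0,0,0,0,0],
  ],
)

```text
time: 6.55
tool_pos: [0.4836, 0.0071, 0.1862]
tcp_rot: [-1.276, 1.153, -1.089]
wrist_force: [-0.8, -0.5, -2.1]
width: 0.339
```

```bash
python3 go.py 0.4965 -0.004 0.095 7; python3 hook.py; python3 - <<'E'
from h import *
for n in("top","scene"):
    p=read_camera(n);C=cloud(p)
    ux=np.array([.9925,.1219]);uy=np.array([-.1219,.9925]);M=np.array([.6732,.0177])
    D=C[...,:2]-M; X=D@ux;Y=D@uy
    m=(p["range_z"]>0)&(abs(C[...,2]-.135)<.006)&(X>-.03)&(X<.3)&(abs(Y)<.175)
    for a,b in((-.14,-.1),(-.06,-.02),(.02,.06),(.1,.14)):
        k=m&(Y>a)&(Y<b);print(n,"front X",round(np.percentile(X[k],1),4),end=" ")
    for a,b in((.02,.08),(.1,.16),(.18,.25)):
        k=m&(X>a)&(X<b);print("sides Y",np.round(np.percentile(Y[k],[.5,99.5]),4),end=" ")
    print()
    for t in("drawer_front","drawbar_slot"):
        for d in spotter.spot_point(p,t)[:1]: print(t,d["p"],d["location"])
E
```

```text
t 6.55 pos [0.4836 0.0071 0.1862] F [-0.76 -0.46 -2.1 ] T [-0.1  -0.01  0.01] w 0.339 q6 [-0.05 -0.03  2.04  0.02  1.16  1.4 ]
turn [ 0.034  -0.0004 -0.0205] shift now [0.0145 0.0905 0.0146] after turn [0.0126 0.0912 0.0115]
t 6.55 tcp [0.4836 0.0071 0.1862] F [-0.8 -0.5 -2.1] yaw 7.0
top few 0
scene 194 lateral slope,off [-0.0015  0.0023] at tip 0.0021 down slope,off (top surface) [0.0277 0.0168] zmax 0.1494 lowest 0.0481
  tip px [230. 253.] 0.86
  tip px [112. 301.] 0.68
top front X 0.003 top front X 0.0027 top front X 0.0089 top front X 0.0023 sides Y [-0.1578  0.1582] sides Y [-0.1584  0.1592] sides Y [-0.1577  0.1586] 
drawer_front 0.37 [260.7, 226.7]
scene front X 0.0011 scene front X 0.0014 scene front X 0.0011 scene front X 0.0011 sides Y [-0.1592  0.158 ] sides Y [-0.1603  0.1581] sides Y [-0.159   0.1585] 
drawer_front 0.54 [315.6, 191.2]
drawbar_slot 0.52 [321.7, 264.7]
```

>>> jog_arm(
  increments=[
    [0,0,0,0.034,0,-0.02,0],
    [0.012,0,0.0,0,0,0,0],
    [0,0.025,0,0,0,0,0],
    [0,0.03,0,0,0,0,0],
    [0,0.02,0,0,0,0,0],
    [0,0.012,0,0,0,0,0],
    [0,0,0,0,0,0,0],
  ],
)

```text
time: 7.88
tool_pos: [0.4882, -0.0119, 0.1016]
tcp_rot: [-1.256, 1.112, -1.132]
wrist_force: [0.5, -1.0, -2.0]
width: 0.34
```

```bash
python3 go.py 0.4965 -0.004 0.095 7; python3 hook.py
```

```text
t 7.875 pos [ 0.4882 -0.0119  0.1016] F [ 0.53 -1.02 -2.04] T [-0.01  0.06  0.08] w 0.34 q6 [-0.07  0.04  2.14 -0.    0.94  1.38]
turn [-0.0124 -0.0061  0.005 ] shift now [-0.0069  0.0067  0.009 ] after turn [-0.0069  0.0066  0.0092]
t 7.875 tcp [ 0.4882 -0.0119  0.1016] F [ 0.5 -1.  -2. ] yaw 6.65
top few 14
scene 173 lateral slope,off [-0.0027  0.0016] at tip 0.0012 down slope,off (top surface) [0.0257 0.0157] zmax 0.1506 lowest 0.0474
  tip px [112. 299.] 0.81
  tip px [228. 255.] 0.68
```

>>> jog_arm(
  increments=[
    [-0.006,0.004,0.005,-0.012,-0.006,0.005,0],
    [0,0.002,0.002,0,0,0,0],
    [0,0,0,0,0,0,0],
    [0,0,0,0,0,0,0],
  ],
)

```text
time: 8.52
tool_pos: [0.4987, -0.0044, 0.0992]
tcp_rot: [-1.26, 1.112, -1.122]
wrist_force: [-0.0, 0.2, -2.2]
width: 0.337
```

```bash
cat > rel.py <<'E'
from h import *
s=readout.read_state(); r=R.from_rotvec(s["tcp_rot"]); 
M=np.array([.6742,.0177]);ux=np.array([.9925,.1219]);uy=np.array([-.1219,.9925])
tip=s["tool_pos"]+r.apply([0.000,.056,.148]); d=tip[:2]-M; f=s["wrist_force"]
from go import tgt
print("t",round(s["time"],2),"tip in riser mm: x %.1f y %.1f z %.1f"%(d@ux*1e3,d@uy*1e3,tip[2]*1e3),"F x %.2f y %.2f z %.2f"%(f[:2]@ux,f[:2]@uy,f[2]),"tcp",np.round(s["tool_pos"],4),"turn",np.round((r.inv()*tgt(7)).as_rotvec(),4))
E
python3 rel.py
```

```text
t 8.53 tip in riser mm: x -28.5 y -0.4 z 44.3 F x 0.01 y 0.21 z -2.17 tcp [ 0.4987 -0.0044  0.0992] turn [-0.0073  0.0011  0.001 ]
```

>>> jog_arm(
  increments=[
    [0,0.005,0.004,-0.007,0,0,0],
    [0,0,0.005,0,0,0,0],
    [0,0,0.005,0,0,0,0],
    [0,0,0.004,0,0,0,0],
    [0,0,0,0,0,0,0],
  ],
)

```text
time: 9.15
tool_pos: [0.518, -0.0021, 0.0938]
tcp_rot: [-1.266, 1.117, -1.119]
wrist_force: [-0.4, 0.9, -1.4]
width: 0.339
```

```bash
python3 rel.py
```

```text
t 9.15 tip in riser mm: x -9.4 y -0.5 z 37.8 F x -0.33 y 0.92 z -1.43 tcp [ 0.518  -0.0021  0.0938] turn [0.     0.0011 0.0011]
```

>>> jog_arm(
  increments=[
    [0,0,0.002,0,0,0,0],
    [0,0,0.002,0,0,0,0],
    [0,0,0.002,0,0,0,0],
    [0,0,0.002,0,0,0,0],
    [0,0,0.002,0,0,0,0],
    [0,0,0.002,0,0,0,0],
  ],
)

```text
time: 9.9
tool_pos: [0.5303, -0.0005, 0.0938]
tcp_rot: [-1.266, 1.118, -1.119]
wrist_force: [-1.3, 0.5, -1.7]
width: 0.337
```

```bash
python3 rel.py
```

```text
t 9.9 tip in riser mm: x 3.0 y -0.4 z 37.8 F x -1.24 y 0.61 z -1.74 tcp [ 5.303e-01 -5.000e-04  9.380e-02] turn [0.0003 0.001  0.001 ]
```

>>> jog_arm(
  increments=[
    [0,0,0.002,0,0,0,0],
    [0,0,0.002,0,0,0,0],
    [0,0,0.002,0,0,0,0],
    [0,0,0.002,0,0,0,0],
  ],
)

```text
time: 10.4
tool_pos: [0.5388, 0.0005, 0.0938]
tcp_rot: [-1.266, 1.118, -1.119]
wrist_force: [-0.2, 0.1, -3.2]
width: 0.342
```

```bash
python3 rel.py
```

```text
t 10.4 tip in riser mm: x 11.5 y -0.4 z 37.7 F x -0.19 y 0.12 z -3.24 tcp [5.388e-01 5.000e-04 9.380e-02] turn [0.0004 0.001  0.001 ]
```

>>> jog_arm(
  increments=[
    [0,0,0.002,0,0,0,0],
    [0,0,0.002,0,0,0,0],
    [0,0,0.002,0,0,0,0],
    [0,0,0.002,0,0,0,0],
  ],
)

```text
time: 10.9
tool_pos: [0.5473, 0.0016, 0.0938]
tcp_rot: [-1.266, 1.118, -1.119]
wrist_force: [-0.0, 0.6, -1.7]
width: 0.337
```

```bash
python3 rel.py
```

```text
t 10.9 tip in riser mm: x 20.1 y -0.4 z 37.7 F x 0.05 y 0.65 z -1.73 tcp [0.5473 0.0016 0.0938] turn [0.0004 0.001  0.001 ]
```

>>> jog_arm(
  increments=[
    [0,0,0.002,0,0,0,0],
    [0,0,0.002,0,0,0,0],
    [0,0,0.002,0,0,0,0],
    [0,0,0.002,0,0,0,0],
  ],
)

```text
time: 11.4
tool_pos: [0.5558, 0.0027, 0.0937]
tcp_rot: [-1.266, 1.118, -1.119]
wrist_force: [0.4, -0.1, -2.0]
width: 0.343
```

```bash
python3 rel.py
```

```text
t 11.4 tip in riser mm: x 28.6 y -0.4 z 37.6 F x 0.36 y -0.17 z -2.01 tcp [0.5558 0.0027 0.0937] turn [0.0005 0.001  0.001 ]
```

>>> jog_arm(
  increments=[
    [0,0,0.002,0,0,0,0],
    [0,0,0.002,0,0,0,0],
    [0,0,0.002,0,0,0,0],
  ],
)

```text
time: 11.78
tool_pos: [0.5595, 0.0032, 0.0929]
tcp_rot: [-1.27, 1.122, -1.116]
wrist_force: [-3.7, -1.4, -0.3]
width: 0.34
```

```bash
python3 rel.py
```

```text
t 11.78 tip in riser mm: x 32.0 y -0.2 z 35.9 F x -3.89 y -0.94 z -0.34 tcp [0.5595 0.0032 0.0929] turn [0.0065 0.0011 0.0006]
```

>>> jog_arm(
  increments=[
    [0,0,-0.004,0.006,0,0,0],
    [0,-0.008,0,0,0,0,0],
    [0,-0.008,0,0,0,0,0],
    [0,0,0,0,0,0,0],
  ],
)

```text
time: 12.28
tool_pos: [0.5579, 0.0029, 0.1112]
tcp_rot: [-1.261, 1.113, -1.121]
wrist_force: [0.5, 0.5, -1.9]
width: 0.34
```

```bash
python3 rel.py; python3 hook.py
```

```text
t 12.28 tip in riser mm: x 31.1 y -0.5 z 56.1 F x 0.52 y 0.48 z -1.95 tcp [0.5579 0.0029 0.1112] turn [-0.006   0.001   0.0011]
t 12.275 tcp [0.5579 0.0029 0.1112] F [ 0.5  0.5 -1.9] yaw 7.06
top few 0Traceback (most recent call last):
  File "hook.py", line 11, in <module>
    print(n,len(rod),"lateral slope,off",np.round(a,4),"at tip",round(np.polyval(a,.15),4),"down slope,off (top surface)",np.round(b,4),"zmax",round(np.percentile(rod[:,2],99),4),"lowest",np.round(np.percentile(q[q[:,2]>.13][:,1],97),4))
                                                                                                                                                                                                     ~~~~~~~~~~~~~^^^^^^^^^^^^^^^^^^^^^^^
    return _quantile_unchecked(
        a, q, axis, out, overwrite_input, method, keepdims, weights)
    return _ureduce(a,
                    func=_quantile_ureduce_func,
    ...<5 lines>...
                    overwrite_input=overwrite_input,
                    method=method)
    r = func(a, **kwargs)
    result = _quantile(arr,
                       quantiles=q,
    ...<2 lines>...
                       out=out,
                       weights=wgt)
    slices_having_nans = np.isnan(arr[-1, ...])
                                  ~~~^^^^^^^^^
IndexError: index -1 is out of bounds for axis 0 with size 0
```

>>> jog_arm(
  increments=[
    [0,0.002,0.005,-0.006,0.001,0.001,0],
    [0,0,0.005,0,0,0,0],
    [0,0,0.005,0,0,0,0],
    [0,0,0.004,0,0,0,0],
    [0,0,0,0,0,0,0],
  ],
)

```text
time: 13.0
tool_pos: [0.5774, 0.0055, 0.1072]
tcp_rot: [-1.266, 1.121, -1.117]
wrist_force: [-0.8, 0.2, -1.7]
width: 0.341
```

```bash
python3 rel.py
```

```text
t 13.0 tip in riser mm: x 50.3 y -0.3 z 50.8 F x -0.75 y 0.32 z -1.70 tcp [0.5774 0.0055 0.1072] turn [ 0.003  -0.     -0.0004]
```

>>> jog_arm(
  increments=[
    [0,0,0.0015,0,0,0,0],
    [0,0.003,0,0,0,0,0],
    [0,0.002,0,0,0,0,0],
    [0,0.002,0,0,0,0,0],
    [0,0.002,0,0,0,0,0],
  ],
)

```text
time: 13.62
tool_pos: [0.5785, 0.0056, 0.0976]
tcp_rot: [-1.267, 1.121, -1.117]
wrist_force: [-0.2, 0.1, -2.0]
width: 0.34
```

```bash
python3 rel.py
```

```text
t 13.62 tip in riser mm: x 51.3 y -0.3 z 41.0 F x -0.16 y 0.13 z -1.96 tcp [0.5785 0.0056 0.0976] turn [ 0.0035 -0.0001 -0.0005]
```

>>> jog_arm(
  increments=[
    [0,0.002,0,-0.003,0,0,0],
    [0,0.002,0,0,0,0,0],
    [0,0.002,0,0,0,0,0],
    [0,0,0,0,0,0,0],
  ],
)

```text
time: 14.12
tool_pos: [0.5782, 0.0056, 0.0908]
tcp_rot: [-1.27, 1.124, -1.115]
wrist_force: [0.2, 0.3, -2.6]
width: 0.338
```

```bash
python3 rel.py
```

```text
t 14.12 tip in riser mm: x 50.8 y -0.3 z 33.8 F x 0.19 y 0.28 z -2.62 tcp [0.5782 0.0056 0.0908] turn [ 0.0072 -0.0001 -0.0006]
```

>>> jog_arm(
  increments=[
    [0,0,-0.002,0.007,0,0,0],
    [0,0,-0.002,0,0,0,0],
    [0,0,-0.002,0,0,0,0],
    [0,0,-0.002,0,0,0,0],
    [0,0,-0.002,0,0,0,0],
  ],
)

```text
time: 14.75
tool_pos: [0.5714, 0.0046, 0.0922]
tcp_rot: [-1.258, 1.113, -1.123]
wrist_force: [4.7, 0.3, -3.7]
width: 0.341
```

```bash
python3 rel.py
```

```text
t 14.75 tip in riser mm: x 44.8 y -0.5 z 37.5 F x 4.70 y -0.29 z -3.66 tcp [0.5714 0.0046 0.0922] turn [-0.0086 -0.0002  0.0001]
```

>>> jog_arm(
  increments=[
    [0,0.001,-0.003,-0.005,0,0,0],
    [0,0,-0.003,0,0,0,0],
    [0,0,-0.003,0,0,0,0],
    [0,0,-0.003,0,0,0,0],
    [0,0,-0.003,0,0,0,0],
    [0,0,-0.003,0,0,0,0],
  ],
)

```text
time: 15.5
tool_pos: [0.5542, 0.0023, 0.0924]
tcp_rot: [-1.259, 1.113, -1.122]
wrist_force: [3.9, 0.4, -2.8]
width: 0.343
```

```bash
python3 rel.py
```

```text
t 15.5 tip in riser mm: x 27.4 y -0.7 z 37.5 F x 3.89 y -0.06 z -2.77 tcp [0.5542 0.0023 0.0924] turn [-0.0075 -0.0002  0.0005]
```

>>> jog_arm(
  increments=[
    [0,0.001,-0.003,-0.005,0,0,0],
    [0,0,-0.003,0,0,0,0],
    [0,0,-0.003,0,0,0,0],
    [0,0,-0.003,0,0,0,0],
    [0,0,-0.003,0,0,0,0],
    [0,0,-0.003,0,0,0,0],
    [0,0,-0.003,0,0,0,0],
    [0,0,-0.003,0,0,0,0],
  ],
)

```text
time: 16.5
tool_pos: [0.5298, -0.0008, 0.0921]
tcp_rot: [-1.261, 1.115, -1.122]
wrist_force: [4.7, 1.3, -2.1]
width: 0.342
```

```bash
python3 rel.py
```

```text
t 16.5 tip in riser mm: x 2.7 y -0.8 z 36.8 F x 4.78 y 0.74 z -2.11 tcp [ 0.5298 -0.0008  0.0921] turn [-0.0048 -0.0003  0.0008]
```

>>> jog_arm(
  increments=[
    [0,0,-0.003,-0.003,0,0,0],
    [0,0,-0.003,0,0,0,0],
    [0,0,-0.003,0,0,0,0],
    [0,0,-0.003,0,0,0,0],
    [0,0,-0.003,0,0,0,0],
    [0,0,-0.003,0,0,0,0],
    [0,0,-0.003,0,0,0,0],
    [0,0,-0.003,0,0,0,0],
    [0,0,-0.003,0,0,0,0],
    [0,0,-0.003,0,0,0,0],
  ],
)

```text
time: 17.75
tool_pos: [0.4982, -0.0047, 0.0923]
tcp_rot: [-1.263, 1.117, -1.121]
wrist_force: [4.0, 1.1, -1.2]
width: 0.338
```

```bash
python3 rel.py
```

```text
t 17.75 tip in riser mm: x -29.3 y -0.9 z 36.7 F x 4.08 y 0.62 z -1.22 tcp [ 0.4982 -0.0047  0.0923] turn [-0.0025 -0.0003  0.0009]
```

>>> jog_arm(
  increments=[
    [0,0,-0.002,-0.002,0,0,0],
    [0,0,-0.002,0,0,0,0],
    [0,0,-0.002,0,0,0,0],
    [0,0,-0.002,0,0,0,0],
    [0,0,-0.002,0,0,0,0],
  ],
)

```text
time: 18.38
tool_pos: [0.4878, -0.006, 0.0925]
tcp_rot: [-1.264, 1.118, -1.12]
wrist_force: [4.6, 0.7, -1.8]
width: 0.34
```

```bash
python3 rel.py; cat > face.py <<'E'
from h import *
M=np.array([.6742,.0177]);ux=np.array([.9925,.1219]);uy=np.array([-.1219,.9925])
p=read_camera("scene");C=cloud(p);D=C[...,:2]-M;X=D@ux;Y=D@uy
m=(p["range_z"]>0)&(C[...,2]>.025)&(C[...,2]<.1)&(X>-.13)&(X<.07)
for a in np.arange(-.1,.1,.02):
    k=m&(Y>a)&(Y<a+.02); print(round(a,2),k.sum(),np.round(np.percentile(X[k],[5,50,95])*1e3) if k.sum()>3 else "",end="; ")
b=p["img"][180:300,260:420];cv2.imwrite("pics/face%d.png"%p["shot"],cv2.resize(b,None,fx=4,fy=4));print("shot",p["shot"])
E
python3 face.py
```

```text
t 18.38 tip in riser mm: x -39.8 y -0.9 z 36.6 F x 4.61 y 0.19 z -1.81 tcp [ 0.4878 -0.006   0.0925] turn [-0.0009 -0.0004  0.0009]
-0.1 3 ; -0.08 0 ; -0.06 0 ; -0.04 7 [-46. -37. -24.]; -0.02 287 [-117.  -40.    8.]; 0.0 134 [-105.  -28.    7.]; 0.02 4 [-47. -28. -23.]; 0.04 0 ; 0.06 0 ; 0.08 20 [-32. -28. -26.]; shot 16
```

>>> jog_arm(
  increments=[
    [0,0,-0.002,0,0,0,0],
    [0,0,-0.002,0,0,0,0],
    [0,0,-0.002,0,0,0,0],
    [0,0,-0.002,0,0,0,0],
    [0,0,-0.002,0,0,0,0],
  ],
)

```text
time: 19.05
tool_pos: [0.477, -0.0073, 0.0925]
tcp_rot: [-1.264, 1.118, -1.12]
wrist_force: [4.5, 1.0, -1.0]
width: 0.346
```

```bash
python3 rel.py
```

```text
t 19.05 tip in riser mm: x -50.7 y -0.9 z 36.6 F x 4.58 y 0.49 z -0.97 tcp [ 0.477  -0.0073  0.0925] turn [-0.0007 -0.0004  0.0009]
```

>>> jog_arm(
  increments=[
    [0,0,-0.002,0,0,0,0],
    [0,0,-0.002,0,0,0,0],
    [0,0,-0.002,0,0,0,0],
    [0,0,-0.002,0,0,0,0],
  ],
)

```text
time: 19.55
tool_pos: [0.4685, -0.0084, 0.0925]
tcp_rot: [-1.264, 1.118, -1.12]
wrist_force: [5.4, 1.2, -0.8]
width: 0.341
```

```bash
python3 rel.py
```

```text
t 19.55 tip in riser mm: x -59.3 y -0.9 z 36.6 F x 5.55 y 0.53 z -0.76 tcp [ 0.4685 -0.0084  0.0925] turn [-0.0007 -0.0004  0.0009]
```

>>> jog_arm(
  increments=[
    [0,0,-0.0015,0,0,0,0],
    [0,0,-0.0015,0,0,0,0],
    [0,0,-0.0015,0,0,0,0],
  ],
)

```text
time: 19.92
tool_pos: [0.4637, -0.009, 0.0925]
tcp_rot: [-1.264, 1.118, -1.12]
wrist_force: [4.8, 1.0, -1.3]
width: 0.342
```

```bash
python3 rel.py
```

```text
t 19.93 tip in riser mm: x -64.1 y -0.9 z 36.6 F x 4.90 y 0.38 z -1.25 tcp [ 0.4637 -0.009   0.0925] turn [-0.0007 -0.0004  0.0009]
```

>>> jog_arm(
  increments=[
    [0,0,-0.001,0,0,0,0],
    [0,0,-0.001,0,0,0,0],
    [0,0,-0.001,0,0,0,0],
  ],
)

```text
time: 20.3
tool_pos: [0.4605, -0.0094, 0.0925]
tcp_rot: [-1.264, 1.118, -1.12]
wrist_force: [4.2, 0.9, -1.2]
width: 0.343
```

```bash
python3 rel.py
```

```text
t 20.3 tip in riser mm: x -67.4 y -0.9 z 36.6 F x 4.28 y 0.34 z -1.18 tcp [ 0.4605 -0.0094  0.0925] turn [-0.0007 -0.0005  0.0009]
```

>>> jog_arm(
  increments=[
    [0,0,-0.001,0,0,0,0],
    [0,0,-0.001,0,0,0,0],
    [0,0,-0.001,0,0,0,0],
  ],
)

```text
time: 20.68
tool_pos: [0.4595, -0.0095, 0.0926]
tcp_rot: [-1.261, 1.115, -1.122]
wrist_force: [9.2, 2.9, -6.2]
width: 0.336
```

```bash
python3 rel.py
```

```text
t 20.68 tip in riser mm: x -68.1 y -0.9 z 37.5 F x 9.46 y 1.80 z -6.18 tcp [ 0.4595 -0.0095  0.0926] turn [-0.0057 -0.0006  0.001 ]
```

>>> jog_arm(
  increments=[
    [0,0,-0.001,0,0,0,0],
    [0,0,0,0,0,0,0],
  ],
)

```text
time: 20.92
tool_pos: [0.4594, -0.0094, 0.0921]
tcp_rot: [-1.259, 1.113, -1.123]
wrist_force: [5.3, -0.5, -2.9]
width: 0.342
```

```bash
python3 rel.py; python3 face.py; python3 - <<'E'
from h import *
p=read_camera('wrist');cv2.imwrite('pics/w2.png',p['img'])
E
```

```text
t 20.93 tip in riser mm: x -68.1 y -0.9 z 37.2 F x 5.18 y -1.17 z -2.91 tcp [ 0.4594 -0.0094  0.0921] turn [-0.0078 -0.0006  0.001 ]
-0.1 72 [-9. -8. -0.]; -0.08 60 [-9. -8.  1.]; -0.06 61 [-9. -9.  1.]; -0.04 69 [-65.  -9.  -0.]; -0.02 325 [-114.  -53.   -6.]; 0.0 170 [-112.  -39.   -3.]; 0.02 50 [-32.  -9.   0.]; 0.04 54 [-10.  -9.   0.]; 0.06 44 [-9. -8. -1.]; 0.08 61 [-31.  -9.  -1.]; shot 17
```

View pics/w2.png

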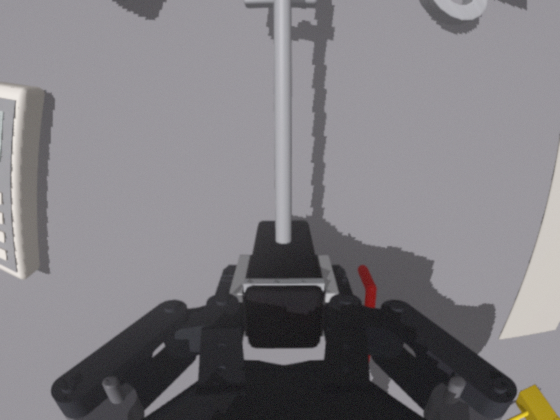

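The scene depth puts the drawer face at X ≈ -8.5 mm, which is 8 mm ahead of the edge, so it's at its stop. The wrist view shows the eye bar at (280,2), the handle still square in the jaws and the hand clear of the drawer. Next I unhook.

>>> jog_arm(
  increments=[
    [0,0,0.002,-0.008,0,0,0],
    [0,0,0.002,0,0,0,0],
    [0,0,0,0,0,0,0],
  ],
)

```text
time: 21.4
tool_pos: [0.4604, -0.009, 0.0906]
tcp_rot: [-1.27, 1.124, -1.116]
wrist_force: [4.2, 0.1, -1.6]
width: 0.337
```

```bash
python3 rel.py
```

```text
t 21.4 tip in riser mm: x -67.9 y -0.5 z 33.5 F x 4.13 y -0.40 z -1.63 tcp [ 0.4604 -0.009   0.0906] turn [ 0.0075 -0.0006  0.0002]
```

>>> jog_arm(
  increments=[
    [0,0,0.002,0.005,0,0,0],
    [0,0,0.002,0,0,0,0],
    [0,0,0,0,0,0,0],
  ],
)

```text
time: 21.78
tool_pos: [0.4614, -0.0085, 0.089]
tcp_rot: [-1.271, 1.125, -1.115]
wrist_force: [-0.3, -0.2, -1.7]
width: 0.344
```

```bash
python3 rel.py
```

```text
t 21.77 tip in riser mm: x -66.9 y -0.0 z 31.7 F x -0.36 y -0.19 z -1.73 tcp [ 0.4614 -0.0085  0.089 ] turn [ 0.009  -0.0003 -0.0006]
```

>>> jog_arm(
  increments=[
    [0,0,0.002,0.008,0,0,0],
    [0,-0.003,0.001,0,0,0,0],
    [0,-0.004,0,0,0,0,0],
    [0,-0.004,0,0,0,0,0],
  ],
)

```text
time: 22.28
tool_pos: [0.4637, -0.008, 0.1001]
tcp_rot: [-1.266, 1.121, -1.117]
wrist_force: [0.1, -0.0, -2.0]
width: 0.342
```

```bash
python3 rel.py
```

```text
t 22.27 tip in riser mm: x -64.2 y 0.1 z 43.8 F x 0.08 y -0.02 z -1.98 tcp [ 0.4637 -0.008   0.1001] turn [ 0.0025 -0.0002 -0.001 ]
```

>>> jog_arm(
  increments=[
    [0,-0.01,0,0,0,0,0],
    [0,-0.02,0,0,0,0,0],
    [0,-0.03,0,0,0,0,0],
    [0,-0.03,0,0,0,0,0],
    [0,-0.02,0,0,0,0,0],
    [0,0,0,0,0,0,0],
  ],
)

```text
time: 23.02
tool_pos: [0.4645, -0.0082, 0.2175]
tcp_rot: [-1.263, 1.118, -1.119]
wrist_force: [0.5, -0.4, -2.3]
width: 0.339
```

```bash
python3 go.py 0.395 -0.303 0.2 2.5; python3 hook.py; python3 face.py
```

```text
t 23.025 pos [ 0.4645 -0.0082  0.2175] F [ 0.54 -0.42 -2.32] T [0.   0.01 0.02] w 0.339 q6 [-0.07 -0.12  2.07  0.    1.19  1.38]
turn [-0.001   0.0783 -0.0003] shift now [ 0.2842  0.0173 -0.1049] after turn [ 0.2915  0.0175 -0.0823]
t 23.025 tcp [ 0.4645 -0.0082  0.2175] F [ 0.5 -0.4 -2.3] yaw 6.98
top few 0
scene 194 lateral slope,off [0.0014 0.0012] at tip 0.0014 down slope,off (top surface) [0.0262 0.018 ] zmax 0.1495 lowest 0.0502
  tip px [310. 183.] 0.91
  tip px [110. 304.] 0.89
-0.1 63 [-9. -8.  0.]; -0.08 60 [-9. -9.  1.]; -0.06 62 [-9. -8.  1.]; -0.04 65 [-10.  -9.   0.]; -0.02 230 [-77. -37.  -3.]; 0.0 166 [-76. -36.  -3.]; 0.02 56 [-68.  -9.   0.]; 0.04 49 [-9. -9. -1.]; 0.06 52 [-9. -9.  0.]; 0.08 60 [-30.  -9.   0.]; shot 21
```

>>> jog_arm(
  increments=[
    [0,0,0,0,0.078,0,0],
    [0.03,0,-0.009,0,0,0,0],
    [0.045,0,-0.013,0,0,0,0],
    [0.045,0,-0.013,0,0,0,0],
    [0.045,0,-0.013,0,0,0,0],
    [0.045,0,-0.013,0,0,0,0],
    [0.04,0,-0.012,0,0,0,0],
    [0.02,0,-0.006,0,0,0,0],
    [0,0,0,0,0,0,0],
  ],
)

```text
time: 24.35
tool_pos: [0.386, -0.2861, 0.2005]
tcp_rot: [-1.24, 1.2, -1.157]
wrist_force: [0.4, 0.1, -1.8]
width: 0.339
```

```bash
python3 go.py 0.395 -0.303 0.065 2.5
```

```text
t 24.35 pos [ 0.386  -0.2861  0.2005] F [ 0.38  0.11 -1.77] T [-0.06 -0.   -0.03] w 0.339 q6 [-0.68 -0.06  2.04 -0.01  1.18  0.85]
turn [ 0.025  -0.     -0.0112] shift now [0.0188 0.1351 0.0117] after turn [0.0173 0.1355 0.0083]
```

>>> jog_arm(
  increments=[
    [0.008,0,0.004,0.025,0,-0.011,0],
    [0.008,0.02,0.004,0,0,0,0],
    [0,0.04,0,0,0,0,0],
    [0,0.04,0,0,0,0,0],
    [0,0.02,0,0,0,0,0],
    [0,0,0,0,0,0,0],
  ],
)

```text
time: 25.1
tool_pos: [0.3975, -0.2982, 0.0757]
tcp_rot: [-1.228, 1.169, -1.175]
wrist_force: [0.3, -0.3, -2.1]
width: 0.341
```

```bash
python3 go.py 0.395 -0.303 0.055 2.5
```

```text
t 25.1 pos [ 0.3975 -0.2982  0.0757] F [ 0.31 -0.32 -2.09] T [0.   0.09 0.03] w 0.341 q6 [-0.7   0.1   2.14  0.    0.9   0.82]
turn [-0.0053  0.0059  0.0003] shift now [ 0.0047  0.0207 -0.0028] after turn [ 0.0047  0.0207 -0.0027]
```

>>> jog_arm(
  increments=[
    [0.004,0.006,-0.003,-0.005,0.006,0,0],
    [0,0.005,0,0,0,0,0],
    [0,0.003,0,0,0,0,0],
    [0,0.0015,0,0,0,0,0],
    [0,0,0,0,0,0,0],
  ],
)

```text
time: 25.72
tool_pos: [0.3973, -0.3039, 0.0628]
tcp_rot: [-1.229, 1.17, -1.183]
wrist_force: [0.8, -0.3, -2.5]
width: 0.345
```

```bash
python3 go.py 0.395 -0.303 0.055 2.5
```

```text
t 25.725 pos [ 0.3973 -0.3039  0.0628] F [ 0.8  -0.33 -2.46] T [0.04 0.04 0.03] w 0.345 q6 [-0.7   0.12  2.14  0.    0.87  0.82]
turn [-0.0053  0.0006  0.0049] shift now [-0.0011  0.0077 -0.0023] after turn [-0.001   0.0078 -0.0022]
```

>>> jog_arm(
  increments=[
    [0,0.002,-0.002,-0.005,0,0.005,0],
    [0,0.0015,0,0,0,0,0],
    [0,0.0015,0,0,0,0,0],
    [0,0.001,0,0,0,0,0],
  ],
)

```text
time: 26.22
tool_pos: [0.3954, -0.3044, 0.0568]
tcp_rot: [-1.229, 1.176, -1.177]
wrist_force: [0.8, -0.4, -1.9]
width: 0.344
```

```bash
python3 go.py 0.395 -0.303 0.055 2.5
```

```text
t 26.225 pos [ 0.3954 -0.3044  0.0568] F [ 0.79 -0.38 -1.9 ] T [ 0.    0.05 -0.  ] w 0.344 q6 [-0.71  0.13  2.14  0.    0.86  0.82]
turn [-0.0007  0.0004  0.0002] shift now [-0.0014  0.0018 -0.0004] after turn [-0.0014  0.0018 -0.0004]
```

>>> jog_arm(
  increments=[
    [0,0.001,0,0,0,0,0],
    [0,0.001,0,0,0,0,0],
    [0,0.001,0,0,0,0,0],
  ],
)

```text
time: 26.6
tool_pos: [0.3956, -0.3046, 0.0554]
tcp_rot: [-1.229, 1.176, -1.177]
wrist_force: [-5.2, 3.2, 9.7]
width: 0.342
```

```bash
python3 go.py 0.395 -0.303 0.055 2.5
```

```text
t 26.6 pos [ 0.3956 -0.3046  0.0554] F [-5.23  3.23  9.7 ] T [0.59 0.33 0.04] w 0.342 q6 [-0.71  0.14  2.14  0.    0.86  0.82]
turn [-0.0005  0.0005  0.    ] shift now [-0.0016  0.0004 -0.0005] after turn [-0.0016  0.0004 -0.0005]
```

Standing on the mat (contact at the height it was gripped at). Release and raise.

>>> jog_arm(
  increments=[
    [0,-0.0005,0,0,0,0,0],
    [0,0,0,0,0,0,0.5],
    [0,0,0,0,0,0,0.8],
    [0,0,0,0,0,0,1],
    [0,0,0,0,0,0,1],
    [0,0,0,0,0,0,1],
  ],
)

```text
time: 27.35
tool_pos: [0.3966, -0.3053, 0.0566]
tcp_rot: [-1.229, 1.174, -1.179]
wrist_force: [-0.4, 0.1, -0.5]
width: 1.001
```

```bash
python3 go.py 0.395 -0.303 0.2 2.5;  python3 -c "
from h import *
p=read_camera('wrist');cv2.imwrite('pics/w3.png',p['img'])"
```

```text
t 27.35 pos [ 0.3966 -0.3053  0.0566] F [-0.36  0.07 -0.52] T [-0.01  0.   -0.04] w 1.001 q6 [-0.71  0.14  2.14  0.    0.86  0.82]
turn [-0.0025  0.0005  0.0017] shift now [-0.0021 -0.1435 -0.0011] after turn [-0.0024 -0.1434 -0.0015]
```

View pics/w3.png

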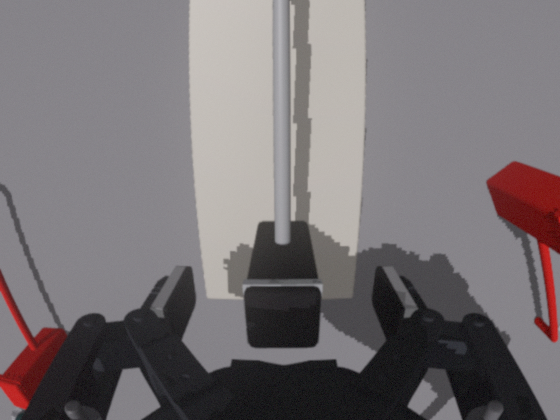

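The fingers are clear on both sides. The hook stands free on the mat: handle at (283,285), rod along the middle of the mat. I raise straight up and check.

>>> jog_arm(
  increments=[
    [0,-0.015,0,0,0,0,1],
    [0,-0.03,0,0,0,0,1],
    [0,-0.04,0,0,0,0,1],
    [0,-0.05,0,0,0,0,1],
    [0,-0.05,0,0,0,0,1],
    [0,0,0,0,0,0,1],
    [0,0,0,0,0,0,1],
  ],
)

```text
time: 28.28
tool_pos: [0.396, -0.3049, 0.2529]
tcp_rot: [-1.229, 1.171, -1.182]
wrist_force: [-0.6, 0.5, -1.1]
width: 0.999
```

```bash
python3 - <<'E'
from h import *
p=read_camera("scene");C=cloud(p);k=p["range_z"]>0
B=(abs(C[...,0]-.46)<.13)&(abs(C[...,1]+.3)<.08)&k
q=C[B&(C[...,2]>.077)&(C[...,2]<.1)];print("handle",np.round(np.median(q,0),3),len(q))
q=C[B&(abs(C[...,2]-.037)<.01)&(C[...,0]>.42)]
a=np.polyfit(q[:,0],q[:,1],1);b=np.polyfit(q[:,0],q[:,2],1);print("rod yaw,pitch",np.degrees(a[0]),np.degrees(b[0]),"end",q[:,0].max())
e=np.array([np.cos(.05),np.sin(.05)])
for x in(.393,.543):
    d=np.array([x,np.polyval(a,x)])-[.46,-.2995];print("mat frame",d@e,d@[-e[1],e[0]])
for t in("gauge_block","ring_gauge","v_block","cleaner","sphere_stand","stylus_box"):
    for d in spotter.masks_of(p,t)[:1]:print(t,round(d["p"],2),np.round(d["location"]),np.round(np.median(C[d["mask"]&k],0),3))
print(readout.read_state()["time"]);cv2.imwrite("pics/end.png",p["img"])
E
python3 face.py
```

```text
handle [ 0.394 -0.308  0.083] 222
rod yaw,pitch 2.7333725227250074 -1.1077853369304878 end 0.5465475841737832
mat frame -0.06724276054072531 -0.003175815085403567
mat frame 0.08292742708134766 -0.003525681022530523
gauge_block 0.58 [314. 191.] [0.627 0.122 0.043]
ring_gauge 0.93 [320. 267.] [ 0.643 -0.115  0.018]
v_block 0.72 [340. 359.] [ 0.686 -0.37   0.041]
cleaner 0.8 [340. 138.] [0.688 0.332 0.077]
sphere_stand 0.74 [377. 154.] [0.769 0.099 0.167]
stylus_box 0.61 [384. 202.] [ 0.785 -0.051  0.156]
28.625
-0.1 67 [-9. -8.  0.]; -0.08 63 [-9. -8.  0.]; -0.06 57 [-9. -9. -0.]; -0.04 71 [-59.  -9.   1.]; -0.02 224 [-77. -38.  -3.]; 0.0 172 [-76. -34.  -2.]; 0.02 52 [-61.  -8.  -0.]; 0.04 54 [-9. -9. -0.]; 0.06 49 [-9. -9.  0.]; 0.08 56 [-28.  -9.  -0.]; shot 24
```

View pics/end.png

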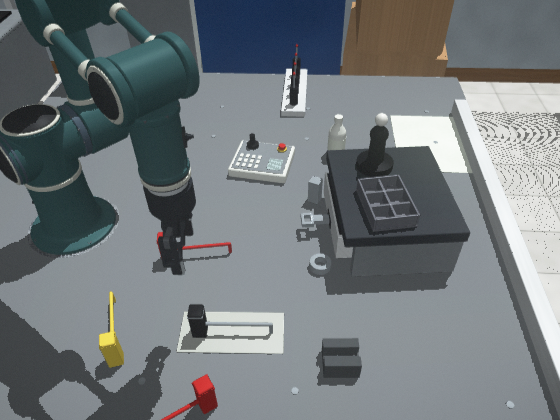

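The picture shows the drawer out with its eye at (312,219), the hook upright on the mat (197,320), and the bystanders and look-alikes in place.

```bash
python3 -c "
from h import *
print(bot.finish_job())"
```

```text
the job is handed in; nothing more can be done
None
```

The drawer is out at its stop and the black hooked rod is back upright on its mat. I handed the job in at about 29 s of the 72 s allowed; the system gives no verdict.

**What I did:** I felt the eye's front bar by touch at about 4 N. I then lifted over it, dropped the prong into the eye and pulled at about 4–5 N. The highest wrist reading I saw was about 11 N at the stop. The wrist force was only read at the end of each move, so brief peaks in between were not seen.

**Last checks:**
- **Drawer:** depth put its face 8–9 mm in front of the slab edge, against 8 mm expected at the stop. It was unchanged after unhooking.
- **Hook:** in the mat's frame the handle is at about (-67, -3) mm and the prong at (83, -4) mm, both inside the outline. The gripper is open and well above it.
- **Hook tilt:** the rod reads about 1° of pitch, within the 0.1 rad limit and probably camera bias.
- **Bystanders:** the gauge block and ring gauge measured within about 1 mm of their starting positions. The others were not measured at the start; in the pictures they look unmoved, as do the red and yellow look-alikes.

No check failed. Arm moves over- or undershot by up to about 15 mm, which I corrected before each contact.

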